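# Slide a stone block under the bridge of a thickness gauge

## Robot

A 6-joint arm with a two-finger parallel gripper is mounted at the origin on a cart in front of the work surface, level with it; the furniture and walls round the work are solid. World frame = base frame: x ahead of the robot, y to its left, z up, the work surface at z = 0. Lengths are in mm, angles in rad, forces in N, time in s.
With the tool pointing down it reaches from about 275 to 825 mm from the base axis. Payload 4.9 kg.
Tool frame: the origin (TCP) lies at the very end of the fingers, on their centre line; the grasp point (between the pads) lies 19 mm behind it; z points along the fingers, y is the direction in which the jaws open and shut (so a half turn about z gives the same grasp; the last joint's range is limited). The gripper opens to 85 mm and grips with 20 to 120 N. Pads are 22 mm wide; open, the fingers measure 114 mm over their backs; the gripper's body (76 mm by 85 mm) begins 54 mm behind the grasp point. The pads swing forward as they close: fully open they stand 13 mm farther back than shut.
Start: joints at [-1.464, 0.326, -0.193, 1.052, 0, 1.437], TCP at [131.175, -534.146, 231.281] pointing down, gripper open.
Joint ranges: [-2.65, 2.65], [-0.97, 1.79], [-1.3, 1.35], [-1.93, 2.1], [-1.47, 1.37], [-3.14, 3.14]. Speed limits (rad/s): [2.57, 2.57, 3.14, 3.14, 3.14, 3.14].

## Interface

Orientations are given as [roll, pitch, yaw] about the fixed x, y, z axes, in that order (R = Rz(yaw) Ry(pitch) Rx(roll)).
In Python, from bench import bot, solve_ik, imaging gives the robot as it stands. Calls block until the motion is done:
- bot.move_ptp(position, orientation): joint-space move of the TCP to a pose.
- bot.movel(position, rot=None, max_speed=150, threshold=None): straight line of the TCP; rot=None keeps the orientation; max_speed is the mean speed in mm/s. With threshold (N) it stops when the force on the tool has changed by that much, and returns True; else False.
- bot.move_j(angles): joint-space move.
- bot.grip(opening, effort=None): opening from 0.0 (shut) to 1.0 (fully open); effort is the grip in N (None keeps the last); returns when the fingers have stopped.
- bot.dwell(seconds).
- solve_ik(position, orientation): joint angles nearest the present ones, or None.
- bot.get_state(): the state.
- imaging.capture(name): name is "scene" or "side" or "wrist"; returns the picture (384x512x3 uint8, blue, green, red); there is no depth.
- imaging.camera_model(name): a dict with "K" (3x3 intrinsics, pixels), "position" and "rotation" of the camera in the world. Camera axes: x right, y up, looking along -z (the intrinsics and any distortion apply to the point x, -y, -z); pixel columns grow to the right and rows downward; lengths in mm; the calibration is good to about 2 mm. A picture is of the moment at which its call begins: read the wrist's pose just before it. camera_model takes no time and is no camera call; for the wrist camera it gives the pose at the moment of the call.
A pose or a line that the arm cannot do raises bot.IKError and nothing moves.
- bot.sign_off(): hands the job in, once; it reports no verdict.
The state is a dict: "t": time; "qpos": joint angles; "joint_velocities": joint speeds; "effort": joint torques, N m; "tcp_pos": TCP position; "orientation": TCP orientation; "contact_force": force on the tool from outside, world axes, zero at the start; "wrist_torque": the same for the moment, N m; "opening": opening from 0.0 (shut) to 1.0 (fully open).
Only numpy, scipy, OpenCV 4.12 (cv2) and the standard library are available. Lean on these libraries where they do the work, as an engineer would, in place of code of your own. Each camera call takes 0.05 s, during which the arm holds its last target.

## Task

Check the thickness of the flat stone block with the black bands: push it along the worktop, lying flat, in under the low bridge of the aluminium gauge from the flared open side, until its end sits squarely against the gauge's end stop. Only push it with the fingers, without lifting or tipping it, and leave the two small jaw models and the pink wax beside the gauge where they are.

Things in the scene. Friction and masses are not known exactly. Their poses are not given: they have to be found in the camera images.
- block: loose mottled grey stone block with two black bands across its top, 49 mm wide (its x) x 125 mm long (its y) x 27 mm high, about 0.35 kg; origin at the centre of its underside, z up; both ends alike. It starts flat, 15 to 19 cm before the bridge (origin to origin), up to 3 cm off the lane's centre line and 17 degrees askew, its +y roughly along the gauge's +x
- gauge: fixed aluminium bridge gauge; origin on the worktop under the middle of the bridge; its +x is the way in, from the flared open side (-x) to the end stop (+x). The bridge bar spans x = -25 to +25 mm; underside 31 mm, top 43 mm (screws 46 mm) above the worktop, which is the lane's floor. Posts and 18 mm high side rails leave a lane 60 mm wide (inner faces at y = +-30 mm)
- home (a point): point on the worktop at x = +3 mm of the gauge (same axes): the block's origin lies here when its end touches the end stop (26 mm high, its face 62.5 mm beyond this point). About 35 mm of the block then still sticks out before the bridge on the open side
- brown_model: loose small yellow-brown plaster jaw model, 40 x 46 x 29 mm, origin at the centre of its underside; stands beside the gauge on its -y side; leave it alone
- pink_model: loose small pale pink plaster jaw model, 35 x 40 x 27 mm, origin at the centre of its underside; stands beside the gauge on its +y side; leave it alone
- wax: loose pink wax block, 36 x 70 x 17 mm, origin at the centre of its underside; lies beside the lane on the gauge's -y side; leave it alone
- entry (a point): point on the worktop in the middle of the gauge's open mouth, at x = -51 mm of the gauge (same axes): the two 18 mm high flared lips are about 80 mm apart here and narrow to the 60 mm lane at the posts (x = -25 mm). The gauge's small feet reach out to y = +-59 mm. On the robot's right, from about y = -0.2 m, a hose and a 0.35 m tall trimmer stand on the worktop

How it is judged (in metres and radians):
On the way:
1. the block's front end is under the bridge, the block lying flat (x of block in the frame of gauge above -0.08 m and y of block in the frame of gauge between -0.02 and 0.02 m and height (world z) of block below 0.005 m).
At the end, for the whole second after the job is handed in: The block lies flat and still on the worktop under the bridge, its origin within 5 mm of home along the lane and 10 mm across it, its long side within 0.08 rad (4.6 degrees) of the lane; both jaw models and the wax are within 15 mm of where they started (x of block in the frame of home between -0.005 and 0.005 m and y of block in the frame of home between -0.01 and 0.01 m and angle between the y axis of block and the x axis of gauge, either way round below 0.08 rad and angle between block's own z axis and vertical below 0.05 rad and height (world z) of block below 0.004 m and linear speed of block below 0.01 m/s and distance of each of brown_model, pink_model, wax from where it was at the start of the episode below 0.015 m); the robot touches nothing.
It fails at once if the block is lifted more than 8 mm (height (world z) of block above 0.008 m).
It fails at once if the block is tipped more than 0.12 rad (7 degrees) (angle between block's own z axis and vertical above 0.12 rad).
It fails at once if a jaw model or the wax is moved more than 15 mm (distance of any of brown_model, pink_model, wax from where it was at the start of the episode above 0.015 m).
It also fails if it takes over 58 s, if anything falls off the work surface, if the arm or the gripper's body presses on something with over 40 N, if the wrist force passes 120 N, or if a joint passes its speed limit or range.

## Working session

There is one attempt and no reset: what is moved stays moved. The work goes in short steps, each a Python script; the robot and the scene stay as the last script left them, time stands still between calls to the robot, and variables do not carry over. Pictures are saved under pics/ and viewed, and the job is handed in when it is done.

```bash
ls; mkdir -p pics; python3 - <<'E'
from bench import bot, imaging
import cv2
for n in ("scene","side","wrist"):
    im=imaging.capture(n); cv2.imwrite(f"pics/{n}0.png",im)
    m=imaging.camera_model(n); print(n,{k:(v.tolist() if hasattr(v,'tolist') else v) for k,v in m.items()})
print(bot.get_state())
E
```

```text
pics
scene {'K': [[469.0379495764884, 0.0, 260.5948738101154], [0.0, 469.0379495764884, 192.28410086972448], [0.0, 0.0, 1.0]], 'position': [-80.00039804317106, 358.0267939589968, 701.7206429804098], 'rotation': [0.8400434118559179, 0.0017228156295348018, -1.8810712174978308]}
side {'K': [[385.7211438640012, 0.0, 252.96568891509474], [0.0, 385.7211438640012, 188.75443973854567], [0.0, 0.0, 1.0]], 'position': [378.66830412262186, -383.08005707852874, 699.0079191330275], 'rotation': [0.7171142462544231, 0.01588661809149694, -0.4222467915703751]}
wrist {'K': [[305.2803926292375, 0.0, 255.48848762444254], [0.0, 305.2803926292375, 190.69924931137135], [0.0, 0.0, 1.0]], 'position': [203.92290116416055, -516.1246760633983, 373.46059753943933], 'rotation': [-0.2980084879909255, 0.0021762448668996015, -1.3294018211750926]}
{'t': 0.15, 'qpos': array([-1.46416624e+00,  3.26791533e-01, -1.93350636e-01,  1.05203058e+00,
        2.85931570e-05,  1.43657825e+00]), 'joint_velocities': array([ 0.00030774, -0.00296588,  0.00156298,  0.00038367, -0.00034064,
       -0.00038753]), 'effort': array([ 1.25844552e-03, -4.43703675e+01,  2.62664866e+01,  1.03834292e-02,
       -1.76382514e-04,  5.98078728e-06]), 'tcp_pos': array([ 131.15084134, -533.66787473,  230.6733317 ]), 'orientation': array([-3.14023244e+00, -2.12522073e-04,  2.40847990e-01]), 'contact_force': array([-0.07766652,  0.18358779, -0.68931148]), 'wrist_torque': array([ 0.0461794 ,  0.03693449, -0.00324224]), 'opening': 0.9996554296339627}
```

View pics/scene0.png

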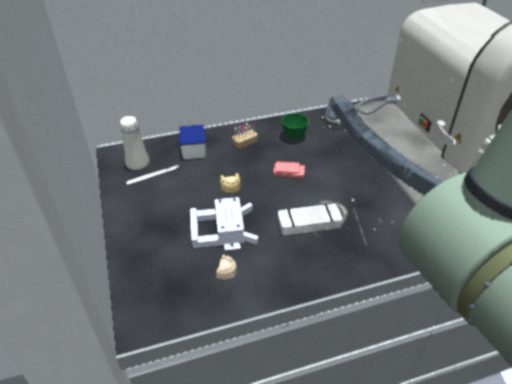

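View pics/side0.png

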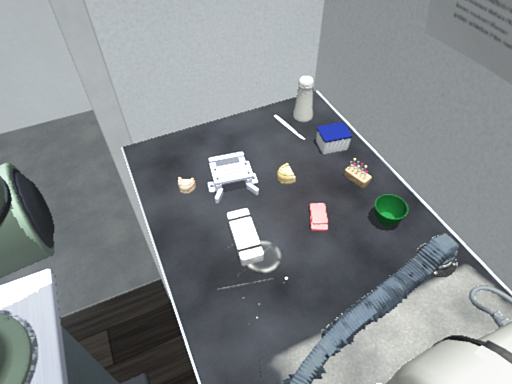

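The scene view shows the gauge at about (225,222) with its flared mouth to the right, and the block at (312,218). The brown model is at (230,183), the pink model at (227,267) and the wax at (289,170). I'll zoom in and set up the geometry helpers.

```bash
cat > h.py <<'E'
import numpy as np, cv2
from scipy.spatial.transform import Rotation as Ro
from bench import imaging
def cam(n):
    m=imaging.camera_model(n); return dict(K=np.array(m["K"]),p=np.array(m["position"]),R=Ro.from_euler("xyz",m["rotation"]).as_matrix(),extra=[k for k in m if k not in("K","position","rotation")],m=m)
def ray(c,uv):
    uv=np.atleast_2d(uv).astype(float)
    x=(uv[:,0]-c["K"][0,2])/c["K"][0,0]; y=(uv[:,1]-c["K"][1,2])/c["K"][1,1]
    d=np.stack([x,-y,-np.ones_like(x)],1)@c["R"].T
    return d
def onz(c,uv,z):
    d=ray(c,uv); return c["p"]+d*((z-c["p"][2])/d[:,2])[:,None]
def proj(c,P):
    q=(np.atleast_2d(P)-c["p"])@c["R"]; 
    return np.stack([c["K"][0,0]*q[:,0]/-q[:,2]+c["K"][0,2], -c["K"][1,1]*q[:,1]/-q[:,2]+c["K"][1,2]],1)
def tri(cs,uvs):
    A=np.zeros((3,3));b=np.zeros(3)
    for c,uv in zip(cs,uvs):
        d=ray(c,uv)[0];d/=np.linalg.norm(d);M=np.eye(3)-np.outer(d,d);A+=M;b+=M@c["p"]
    return np.linalg.solve(A,b)
E
python3 - <<'E'
from h import *
cs,cd=cam("scene"),cam("side"); print(cs["extra"])
for a,b in (((230,183),(286,174)),((227,267),(187,185)),((312,219),(244,236)),((289,170),(319,217)),((230,222),(232,172))):
    print(tri((cs,cd),(a,b)).round(), onz(cs,a,0).round(), onz(cd,b,0).round())
s=cv2.imread("pics/scene0.png"); d=cv2.imread("pics/side0.png")
cv2.imwrite("pics/s0z.png",cv2.resize(s[150:300,170:370],None,fx=4,fy=4,interpolation=cv2.INTER_CUBIC))
cv2.imwrite("pics/d0z.png",cv2.resize(d[135:285,165:345],None,fx=4,fy=4,interpolation=cv2.INTER_CUBIC))
E
```

```text
[]
[708. 180.   9.] [[718. 177.   0.]] [[713. 187.   0.]]
[476. 248.   9.] [[483. 246.   0.]] [[478. 256.   0.]]
[540.  50.  16.] [[552.  43.   0.]] [[545.  61.   0.]]
[716.  34.   5.] [[721.  32.   0.]] [[719.  38.   0.]]
[578. 218.  29.] [[597. 210.   0.]] [[594. 250.   0.]]
```

View pics/wrist0.png

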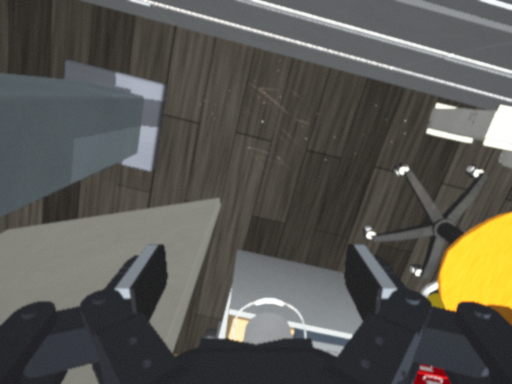

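```bash
sleep 1
```

```text
(no output)
```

View pics/s0z.png

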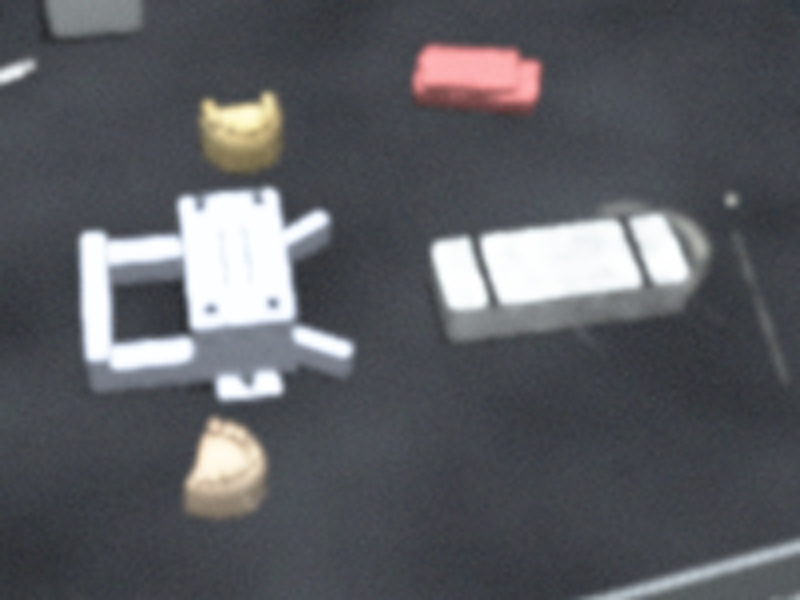

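View pics/d0z.png

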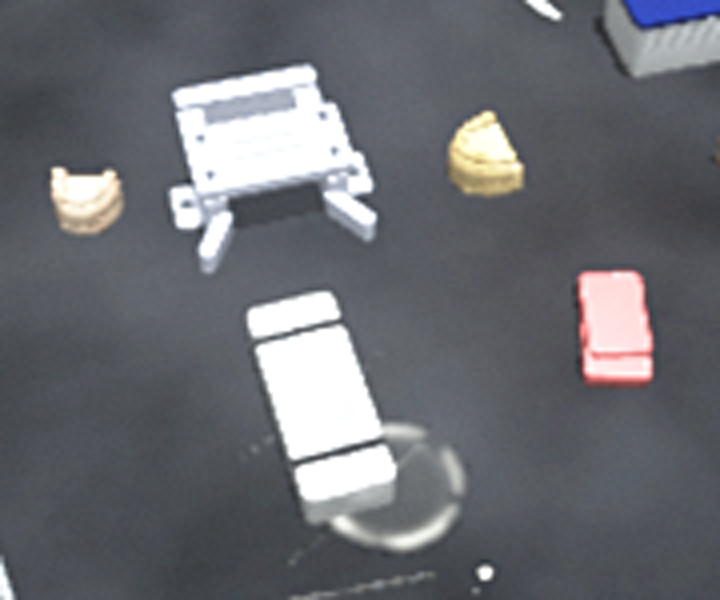

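```bash
python3 - <<'E'
from h import *
from bench import bot, solve_ik
for yaw in (100,-80,-100,80):
    for P in ([545,-20,300],[560,-40,10],[570,150,10],[540,60,280]):
        q=solve_ik(P,[np.pi,0,np.radians(yaw)]); print(yaw,P,None if q is None else np.round(q,2))
E
```

```text
100 [545, -20, 300] [-0.17  0.28 -0.08  1.21  0.    1.22]
100 [560, -40, 10] [-0.2   0.59 -0.42  0.56  0.    1.19]
100 [570, 150, 10] [ 0.13  0.63 -0.34  0.6   0.    1.53]
100 [540, 60, 280] [-0.03  0.29 -0.12  1.16  0.    1.37]
-80 [545, -20, 300] [-0.17  0.28 -0.08  1.21  0.   -1.92]
-80 [560, -40, 10] [-0.2   0.59 -0.42  0.56  0.   -1.95]
-80 [570, 150, 10] [ 0.13  0.63 -0.34  0.6   0.   -1.61]
-80 [540, 60, 280] [-0.03  0.29 -0.12  1.16  0.   -1.77]
-100 [545, -20, 300] [-0.17  0.28 -0.08  1.21  0.   -1.57]
-100 [560, -40, 10] [-0.2   0.59 -0.42  0.56  0.   -1.6 ]
-100 [570, 150, 10] [ 0.13  0.63 -0.34  0.6   0.   -1.26]
-100 [540, 60, 280] [-0.03  0.29 -0.12  1.16  0.   -1.42]
80 [545, -20, 300] [-0.17  0.28 -0.08  1.21  0.    1.57]
80 [560, -40, 10] [-0.2   0.59 -0.42  0.56  0.    1.54]
80 [570, 150, 10] [ 0.13  0.63 -0.34  0.6   0.    1.88]
80 [540, 60, 280] [-0.03  0.29 -0.12  1.16  0.    1.72]
```

```bash
python3 - <<'E'
from h import *
from bench import solve_ik
cs,cd=cam("scene"),cam("side")
for uv in ((440,250),(330,350),(300,380),(400,360),(280,370),(510,320)): print("side",uv,onz(cd,[uv],0).round(),onz(cd,[uv],300).round())
for uv in ((335,105),(370,145),(430,180),(400,60),(440,160),(410,280),(300,310)): print("scene",uv,onz(cs,[uv],0).round(),onz(cs,[uv],300).round())
for P in ([131,-534,480],[300,-100,480],[350,-200,480],[250,-350,480]): print(solve_ik(P,[np.pi,0,.24]), solve_ik(P,[np.pi,0,1.7]))
E
```

```text
side (440, 250) [[ 904. -143.    0.]] [[ 678. -246.  300.]]
side (330, 350) [[ 587. -223.    0.]] [[ 498. -291.  300.]]
side (300, 380) [[ 516. -244.    0.]] [[ 457. -303.  300.]]
side (400, 360) [[ 688. -287.    0.]] [[ 555. -328.  300.]]
side (280, 370) [[ 492. -216.    0.]] [[ 443. -288.  300.]]
side (510, 320) [[ 915. -313.    0.]] [[ 685. -343.  300.]]
scene (335, 105) [[ 953. -193.    0.]] [[512.  43. 300.]]
scene (370, 145) [[ 751. -197.    0.]] [[396.  40. 300.]]
scene (430, 180) [[ 586. -265.    0.]] [[301.   2. 300.]]
scene (400, 60) [[1143. -511.    0.]] [[ 620. -139.  300.]]
scene (440, 160) [[ 644. -330.    0.]] [[334. -36. 300.]]
scene (410, 280) [[349. -69.   0.]] [[166. 114. 300.]]
scene (300, 310) [[351. 149.   0.]] [[167. 238. 300.]]
[-1.46449044  0.30744288  0.4066613   1.67001474  0.          1.43710222] [-1.46449044  0.30744288  0.4066613   1.67001474  0.         -0.02289778]
[-0.5566484  -0.16832476 -0.11210585  1.62701524  0.          2.34494426] [-0.5566484  -0.16832476 -0.11210585  1.62701524  0.          0.88494426]
[-7.02755153e-01  2.05456255e-03  3.98608827e-02  1.60860265e+00
  0.00000000e+00  2.19883750e+00] [-0.70275515  0.00205456  0.03986088  1.60860265  0.          0.7388375 ]
[-1.12250964  0.05579433  0.09562181  1.6106238   0.          1.77908302] [-1.12250964  0.05579433  0.09562181  1.6106238   0.          0.31908302]
```

```bash
python3 - <<'E'
from h import *
from bench import bot
pi=np.pi
bot.movel([131,-534,420],max_speed=250)
bot.move_ptp([130,-340,430],[pi,0,.24])
bot.move_ptp([360,-40,430],[pi,0,1.745])
print(bot.get_state()["t"])
bot.move_ptp([545,10,300],[pi,0,1.745])
s=bot.get_state(); c=cam("wrist"); im=imaging.capture("wrist"); cv2.imwrite("pics/w1.png",im)
np.save("w1.npy",c["m"],allow_pickle=True)
print(s["t"],s["tcp_pos"],c["p"])
E
```

```text
3.2667
4.1917 [544.70063149   9.25777632 300.83957753] [531.89155762  82.90112533 443.57506887]
```

View pics/w1.png

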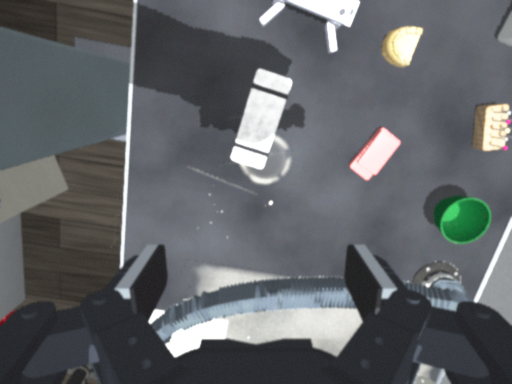

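The block is at about (262,118), with the gauge mouth at the top edge and the hose near the bottom. I'll take a second view farther forward.

```bash
python3 - <<'E'
from h import *
from bench import bot
pi=np.pi
bot.move_ptp([560,110,300],[pi,0,1.745])
s=bot.get_state(); c=cam("wrist"); im=imaging.capture("wrist"); cv2.imwrite("pics/w2.png",im)
np.save("w2.npy",c["m"],allow_pickle=True)
print(s["t"],s["tcp_pos"],c["p"])
cv2.imwrite("pics/w2z.png",cv2.resize(im[0:200,150:400],None,fx=3.2,fy=3,interpolation=cv2.INTER_CUBIC))
E
```

```text
4.725 [559.89348507 110.32040456 301.46187479] [546.67893114 183.92224028 444.18487002]
```

View pics/w2.png

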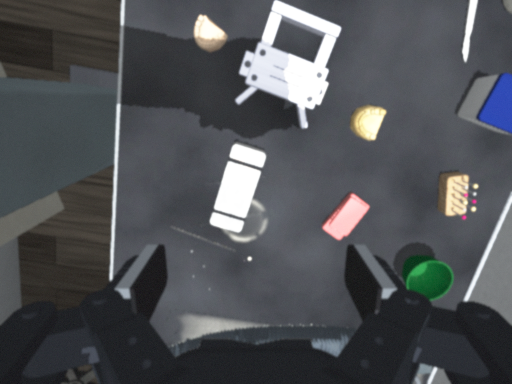

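View pics/w2z.png

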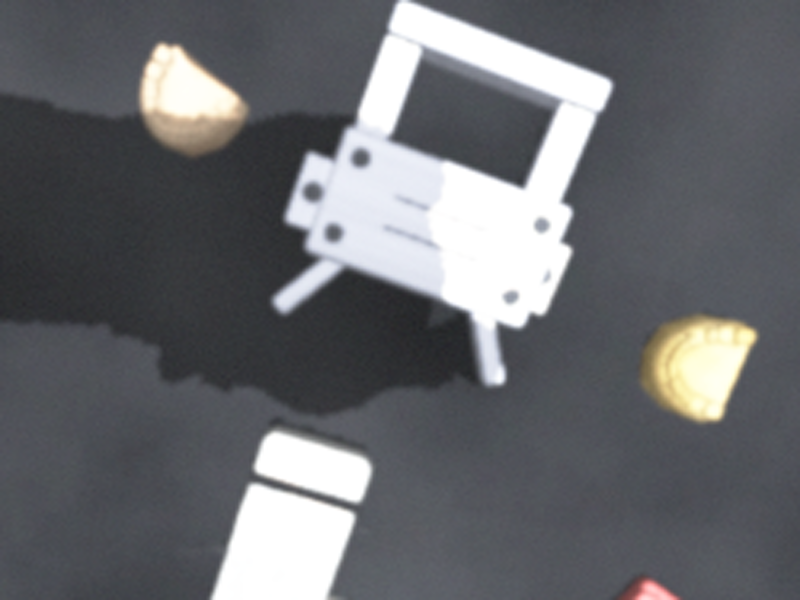

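The four bridge screws in the zoom are at (361,158), (333,232), (541,225) and (511,296). The block's top face is clear of the shadow. Next I'll measure both.

```bash
cat >> h.py <<'E'
def camf(f):
    m=np.load(f,allow_pickle=True).item()
    return dict(K=np.array(m["K"]),p=np.array(m["position"]),R=Ro.from_euler("xyz",m["rotation"]).as_matrix())
def blockrect(im,c,guess,z=27,thr=150):
    """top-face min-area rectangle of block (bright mask near guess xy)"""
    g=cv2.cvtColor(im,cv2.COLOR_BGR2GRAY); 
    hsv=cv2.cvtColor(im,cv2.COLOR_BGR2HSV)
    m=((g>thr)&(hsv[...,1]<60)).astype(np.uint8)
    m=cv2.morphologyEx(m,cv2.MORPH_CLOSE,np.ones((7,7)))
    m=cv2.morphologyEx(m,cv2.MORPH_OPEN,np.ones((5,5)))
    n,l=cv2.connectedComponents(m); u=proj(c,[[*guess,z]])[0].round().astype(int)
    k=l[u[1],u[0]]
    cn=max(cv2.findContours((l==k).astype(np.uint8),0,cv2.CHAIN_APPROX_NONE)[0],key=cv2.contourArea).reshape(-1,2)
    P=onz(c,cn,z)[:,:2].astype(np.float32)
    return k,cv2.minAreaRect(P),cn,m
E
python3 - <<'E'
from h import *
W1,W2=camf("w1.npy"),camf("w2.npy"); a=cv2.imread("pics/w1.png"); b=cv2.imread("pics/w2.png")
Z=lambda p:[[150+(x+.5)/3.2-.5,(y+.5)/3-.5] for x,y in p]
scr=onz(W2,Z([(361,158),(333,232),(541,225),(511,296)]),46); print("screws",scr.round(1),scr.mean(0))
def ang(v): return np.degrees(np.arctan2(v[1],v[0]))
print("yaw x", ang(scr[0]-scr[1]),ang(scr[2]-scr[3]),"y->x",ang(scr[0]-scr[2])-90,ang(scr[1]-scr[3])-90)
es=onz(W2,Z([(400,6),(610,80)]),26);print("endstop far edge",es.round(1),ang(es[0]-es[1])-90)
for n,im,c in(("w1",a,W1),("w2",b,W2)):
    for thr in(130,150,180):
        k,r,cn,m=blockrect(im,c,(540,50),thr=thr); print(n,thr,k,r)
    rr=cv2.minAreaRect(cn.astype(np.float32)); print(cv2.boxPoints(rr).round(1).tolist())
E
```

```text
screws [[546.5 236.   46. ]
 [541.  206.8  46. ]
 [618.7 223.3  46. ]
 [613.7 194.3  46. ]] [579.98721526 215.10776803  46.        ]
yaw x 79.29349412593021 80.16629753259855 y->x 80.10072963748496 80.27086641893123
endstop far edge [[550.8 296.2  26. ]
 [635.4 284.2  26. ]] 81.91812143486166
w1 130 5 ((558.7162475585938, 41.748291015625), (147.49655151367188, 85.2279052734375), 81.77237701416016)
w1 150 4 ((557.14111328125, 42.105464935302734), (146.33590698242188, 83.60646057128906), 83.38031005859375)
w1 180 3 ((546.6587524414062, 43.75522994995117), (145.99073791503906, 64.66002655029297), 85.15103912353516)
[[224.89999389648438, 173.0], [255.60000610351562, 67.0999984741211], [300.5, 80.0999984741211], [269.79998779296875, 186.0]]
w2 130 8 ((552.9915161132812, 46.86305618286133), (142.0425567626953, 72.70379638671875), 82.35966491699219)
w2 150 6 ((546.0755615234375, 48.13344955444336), (142.33302307128906, 63.95069885253906), 86.21418762207031)
w2 180 5 ((545.6893920898438, 48.386470794677734), (138.57167053222656, 56.792362213134766), 82.30010223388672)
[[206.1999969482422, 230.6999969482422], [232.5, 142.39999389648438], [270.29998779296875, 153.60000610351562], [244.0, 242.0]]
```

```bash
python3 - <<'E'
from h import *
import h
def br(im,c,guess,z=27,thr=210):
    g=cv2.cvtColor(im,cv2.COLOR_BGR2GRAY)
    m=(g>thr).astype(np.uint8); m=cv2.morphologyEx(m,cv2.MORPH_OPEN,np.ones((3,3)))
    n,l,st,ce=cv2.connectedComponentsWithStats(m)
    ctr=onz(c,ce,z)[:,:2]; ok=[i for i in range(1,n) if st[i,4]>60 and np.hypot(*(ctr[i]-guess))<75]
    pts=np.argwhere(np.isin(l,ok))[:,::-1]
    return cv2.minAreaRect(onz(c,pts,z)[:,:2].astype(np.float32)),[ (st[i,4],ce[i].round(1).tolist(),ctr[i].round(1).tolist()) for i in ok]
for n,im,c in(("w1",cv2.imread("pics/w1.png"),camf("w1.npy")),("w2",cv2.imread("pics/w2.png"),camf("w2.npy")),("scene",cv2.imread("pics/scene0.png"),cam("scene")),("side",cv2.imread("pics/side0.png"),cam("side"))):
    for t in (200,220): print(n,t,*br(im,c,(542,50),thr=t))
# grey profile
E
```

```text
w1 200 ((551.8579711914062, 49.95060348510742), (131.01504516601562, 67.17929077148438), 81.59428405761719) [(np.int32(561), [272.8, 80.8], [550.1, 106.5]), (np.int32(2082), [260.7, 121.2], [543.8, 53.9]), (np.int32(542), [247.8, 157.9], [535.1, 2.0])]
w1 220 ((549.6671142578125, 52.10699462890625), (127.48652648925781, 61.74751281738281), 81.33969116210938) [(np.int32(533), [273.0, 80.8], [550.4, 106.6]), (np.int32(1974), [260.6, 120.9], [543.6, 54.3]), (np.int32(514), [247.9, 157.8], [535.3, 2.2])]
w2 200 ((543.2418212890625, 54.58125305175781), (126.1164779663086, 49.4754638671875), 82.31491088867188) [(np.int32(515), [247.6, 155.1], [549.9, 106.8]), (np.int32(1704), [236.8, 189.2], [543.0, 55.6]), (np.int32(398), [226.0, 222.3], [535.4, 2.5])]
w2 220 ((542.7855224609375, 54.62339401245117), (125.68476104736328, 48.54914855957031), 82.33023834228516) [(np.int32(494), [247.4, 155.1], [549.7, 106.7]), (np.int32(1668), [236.7, 189.2], [542.9, 55.7]), (np.int32(386), [226.0, 222.3], [535.3, 2.5])]
scene 200 ((540.7672729492188, 55.26365280151367), (125.54061126708984, 50.7191925048828
[... 225 characters left out ...]
5065612792969, 47.9364128112793), 82.56704711914062) [(np.int32(129), [334.6, 211.9], [532.9, 2.8]), (np.int32(580), [309.5, 215.1], [540.0, 55.5]), (np.int32(150), [284.3, 218.3], [547.0, 107.6])]
side 200 ((542.267822265625, 52.51923370361328), (127.396240234375, 49.13261795043945), 82.19012451171875) [(np.int32(159), [237.5, 213.1], [549.4, 105.6]), (np.int32(686), [244.1, 232.5], [542.1, 52.2]), (np.int32(226), [250.9, 253.1], [534.8, 0.4])]
side 220 ((542.2555541992188, 52.705997467041016), (126.611328125, 49.10764694213867), 82.33486938476562) [(np.int32(155), [237.5, 213.1], [549.2, 105.6]), (np.int32(683), [244.1, 232.6], [542.0, 52.1]), (np.int32(218), [250.9, 253.0], [534.8, 0.6])]
```

```bash
python3 - <<'E'
from h import *
W1,W2=camf("w1.npy"),camf("w2.npy"); S=cam("scene"); D=cam("side")
Z=lambda p:np.array([[150+(x+.5)/3.2-.5,(y+.5)/3-.5] for x,y in p])
w=Z([(361,158),(333,232),(541,225),(511,296)])  # left-far,left-near,right-far,right-near
s=np.array([(211,309),(273,302),(200,203),(258,197)])/4+[169.6,149.6]
ang=lambda v: np.degrees(np.arctan2(v[1],v[0]))
T=np.array([tri((W2,S),(a,b)) for a,b in zip(w,s)]);print(T.round(1),T.mean(0))
s46=onz(S,s,46); print(s46.mean(0),ang(s46[0]-s46[1]),ang(s46[2]-s46[3]),ang(s46[0]-s46[2])-90,ang(s46[1]-s46[3])-90)
print("block height", [tri((W2,S),(a,b)).round(1).tolist() for a,b in(((247.4,155.1),(284.3,218.3)),((236.7,189.2),(309.5,215.1)),((226,222.3),(334.6,211.9)))], [tri((W2,D),(a,b)).round(1).tolist() for a,b in(((247.4,155.1),(237.5,213.1)),((226,222.3),(250.9,253)))])
# lip tips at z18, end stop corners z26 from W2
l=onz(W2,Z([(283,303),(493,376)]),18); print("lips",l.round(1),l.mean(0),ang(l[0]-l[1])-90)
e=np.array([.170,.985]);n=np.array([-.985,.170])
for P in list(l)+list(onz(W2,Z([(400,6),(610,80)]),26)): d=P[:2]-[580,215]; print(d@e,d@n)
E
```

```text
[[546.5 236.3  43.6]
 [540.9 206.8  44.6]
 [618.7 223.5  46.4]
 [613.5 194.2  46.9]] [579.92748326 215.19043365  45.40530468]
[579.40756111 215.29954414  46.        ] 81.09576025998395 80.84890096767003 79.9488433802081 80.12952031422708
block height [[549.7, 106.4, 24.2], [542.8, 54.4, 23.9], [535.3, 1.3, 24.3]] [[549.7, 106.5, 25.7], [535.2, 1.7, 25.2]]
lips [[525.1 175.4  18. ]
 [618.7 159.6  18. ]] [571.94307359 167.52414753  18.        ] 80.38907132663769
-48.28343820356889 47.305254033562214
-47.983346151717726 -47.57489883900601
75.05133291338346 42.603268771018534
77.60163683178821 -42.80923809522746
```

Gauge origin is (580,215), yaw 80.2°. Block origin is (542.3,54.5), yaw 82.3°, so it sits about 10 mm to +y of the lane and is 2° askew. Before placing the fingers behind the block, I'll check whether the ring and spot there are flat.

```bash
python3 - <<'E'
from h import *
W1,W2=camf("w1.npy"),camf("w2.npy"); S=cam("scene"); D=cam("side")
print(tri((W2,S),((249,259),(170+731/4,150+200/4))),tri((W1,D),((270,203),(165+485/4,135+573/4))))
a=cv2.imread("pics/w1.png"); cv2.imwrite("pics/w1z.png",cv2.resize(a[60:260,170:320],None,fx=3,fy=3,interpolation=cv2.INTER_CUBIC))
print(onz(W1,[[270,160],[290,160],[265,184]],0))
E
```

```text
[581.25185464 -66.89252284  -1.61342691] [ 5.81045716e+02 -6.67315766e+01 -1.53786043e-01]
[[568.07799232  -0.60682734   0.        ]
 [597.11583679   4.49301799   0.        ]
 [567.50343939 -38.02587206   0.        ]]
```

View pics/w1z.png

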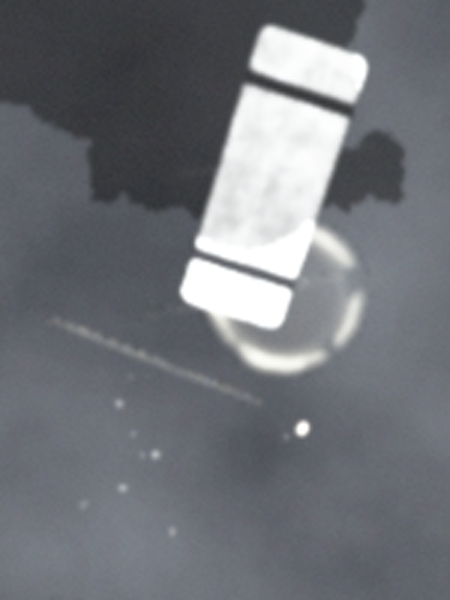

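The marks are flat on the top (triangulated z≈0). Next: part-close the fingers to about block width, set them down behind the block, and push, steering toward the lane's centre line.

```bash
cat >> h.py <<'E'
G=np.array([580.,215.2]); GY=np.radians(80.2)
gx=np.array([np.cos(GY),np.sin(GY)]); gy=np.array([-np.sin(GY),np.cos(GY)])
def togauge(P): d=np.asarray(P)[:2]-G; return np.array([d@gx,d@gy])
def br(im,c,guess,z=27,thr=215,ysel=None):
    g=cv2.cvtColor(im,cv2.COLOR_BGR2GRAY)
    m=(g>thr).astype(np.uint8); m=cv2.morphologyEx(m,cv2.MORPH_OPEN,np.ones((3,3)))
    n,l,st,ce=cv2.connectedComponentsWithStats(m)
    ctr=onz(c,ce,z)[:,:2]; ok=[i for i in range(1,n) if st[i,4]>60 and np.hypot(*(ctr[i]-guess))<75]
    pts=np.argwhere(np.isin(l,ok))[:,::-1]
    return cv2.minAreaRect(onz(c,pts,z)[:,:2].astype(np.float32)),[ (int(st[i,4]),ctr[i].round(1).tolist()) for i in ok]
def snap(tag,*names):
    for n in names:
        c=cam(n); im=imaging.capture(n); cv2.imwrite(f"pics/{n}_{tag}.png",im); np.save(f"{n}_{tag}.npy",c["m"],allow_pickle=True)
E
python3 - <<'E'
from h import *
from bench import bot
pi=np.pi; B=np.array([542.3,54.5]); by=np.radians(82.3); e=np.array([np.cos(by),np.sin(by)])
bot.grip(0.19)
P=B-e*100
bot.move_ptp([*P,120],[pi,0,by])
bot.movel([*P,5],max_speed=90,threshold=8) and print("touched")
print(bot.get_state()["tcp_pos"],bot.get_state()["contact_force"])
# approach
t=bot.movel([*(B-e*70),5],max_speed=30,threshold=3)
s=bot.get_state(); print(t,s["t"],s["tcp_pos"],(s["tcp_pos"][:2]-B)@e,s["contact_force"],s["opening"])
snap("p0","side","wrist","scene")
E
```

```text
[529.41069506 -44.70966219   5.53270768] [ 0.8879174  -0.48500283  0.62983629]
False 8.9583 [532.9096048  -14.79070689   4.97853295] -69.924109657364 [-0.63077508  0.00415871 -0.31669687] 0.18825135708949337
```

View pics/side_p0.png

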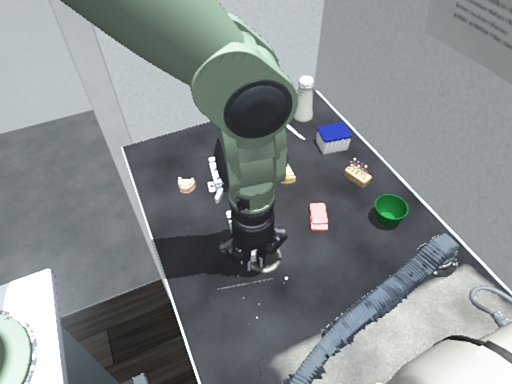

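View pics/wrist_p0.png

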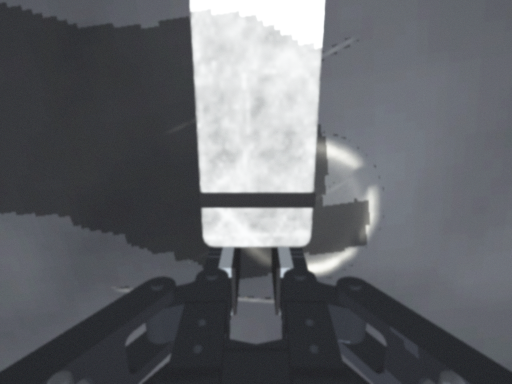

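The fingers sit squarely against the block's near end (row ~248), so I'll push the first 60 mm, steering to the lane line.

```bash
python3 - <<'E'
from h import *
from bench import bot
pi=np.pi; C=70
for gxx,gyy,yaw in ((-145,7,81.7),(-125,4,81.0),(-105,1.5,80.3)):
    y=np.radians(yaw); b=G+gx*gxx+gy*gyy; p=b-C*np.array([np.cos(y),np.sin(y)])
    t=bot.movel([*p,5],rot=[pi,0,y],max_speed=35,threshold=30)
    s=bot.get_state(); print(t,s["t"],s["tcp_pos"].round(1),togauge(s["tcp_pos"]).round(1),s["contact_force"].round(1))
snap("p1","side","wrist","scene")
c=camf("wrist_p1.npy");im=cv2.imread("pics/wrist_p1.png")
E
```

```text
False 9.825 [538.4   4.7   5. ] [-214.5    5.2] [-0.1  0.3  0.8]
False 10.55 [543.9  24.    5. ] [-194.5    3. ] [-0.3 -0.1 -0.1]
False 11.275 [549.   43.4   5. ] [-174.5    1.4] [-0.7 -0.9  0.2]
```

View pics/wrist_p1.png

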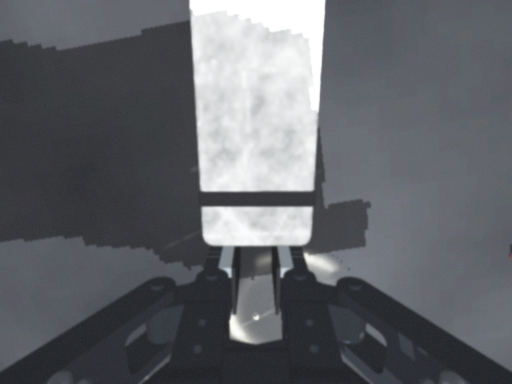

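View pics/scene_p1.png

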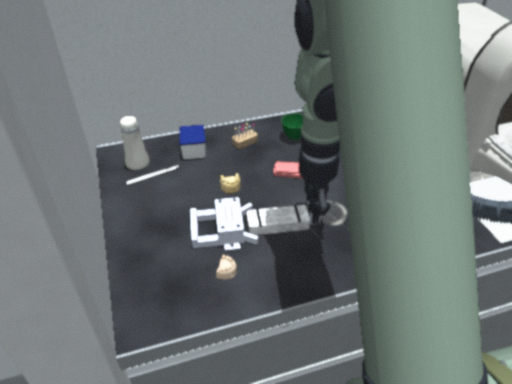

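The block followed squarely: in the wrist view its side edges run from (203,230) to (191,10) and from (312,230) to (324,10). I'll put those on the z=27 plane to check where it lies.

```bash
cat >> h.py <<'E'
def edges(tag,rows):
    c=camf(f"wrist_{tag}.npy"); g=cv2.GaussianBlur(cv2.cvtColor(cv2.imread(f"pics/wrist_{tag}.png"),cv2.COLOR_BGR2GRAY),(5,5),0).astype(float)
    L=[];Rr=[]
    for r in rows:
        d=np.diff(g[r]); L.append((170+np.argmax(d[170:230])+.5,r)); Rr.append((295+np.argmin(d[295:345])+.5,r))
    col=g[:,257]; d=np.diff(g[:,215]); 
    rear=[(u,225+np.argmin(np.diff(g[225:260,u]))+.5) for u in range(215,302,6)]
    out=[]
    for E in (L,Rr,rear):
        P=onz(c,np.array(E),27)[:,:2]; q=np.array([togauge(p) for p in P]); f=cv2.fitLine(q.astype(np.float32),cv2.DIST_HUBER,0,.01,.01).ravel(); out.append(f.round(3))
    return out,(L[0],L[-1],Rr[0],Rr[-1],rear[0],rear[-1])
E
python3 - <<'E'
from h import *
for t in("p0","p1"):
    o,px=edges(t,[r for r in range(20,235,6) if not 185<r<212]); print(t,*o,[tuple(map(float,p)) for p in px],sep="\n")
    (a,b,x0,y0),(a2,b2,x1,y1),r=o
    for x in(x0,):
        yl=y0;yr=y1+(x0-x1)*b2/a2; print("mid y",(yl+yr)/2,"at x",x,"width",yl-yr,"ang",np.degrees(np.arctan(b/a)),np.degrees(np.arctan(b2/a2)),"rear x",r[2])
E
```

```text
p0
[ 9.99000e-01  3.70000e-02 -1.67432e+02  3.26380e+01]
[ 9.99000e-01  3.50000e-02 -1.67288e+02 -1.42060e+01]
[ 3.80000e-02 -9.99000e-01 -2.22608e+02  1.11550e+01]
[(190.5, 20.0), (201.5, 230.0), (323.5, 20.0), (310.5, 230.0), (215.0, 246.5), (299.0, 246.5)]
mid y 9.213477 at x -167.432 width 46.849045 ang 2.1210964 2.0065389 rear x -222.608
p1
[ 1.00000e+00  3.00000e-03 -1.18961e+02  2.43940e+01]
[ 1.00000e+00 -2.00000e-03 -1.07715e+02 -2.25110e+01]
[ 3.00000e-03 -1.00000e+00 -1.62032e+02  4.85400e+00]
[(190.5, 20.0), (202.5, 230.0), (323.5, 20.0), (310.5, 230.0), (215.0, 245.5), (299.0, 245.5)]
mid y 0.95274544 at x -118.961 width 46.882507 ang 0.17188682 -0.11459141 rear x -162.032
```

```bash
python3 - <<'E'
from h import *
from bench import bot
pi=np.pi
for tx,ty,sp,th in ((-120,0.6,40,15),(-82,0.5,30,12)):
    p=G+gx*tx+gy*ty
    t=bot.movel([*p,5],rot=[pi,0,GY],max_speed=sp,threshold=th)
    s=bot.get_state(); print(t,s["t"],togauge(s["tcp_pos"]).round(1),s["tcp_pos"][2].round(1),s["contact_force"].round(1))
    if t: break
snap("p2","wrist","scene","side")
o,px=edges("p2",[r for r in range(20,235,6) if not 185<r<212]); print(*o,sep="\n")
E
```

```text
False 12.95 [-119.9    0.6] 5.0 [ 0.1 -0.3  0.1]
False 14.3667 [-81.8   0.5] 5.0 [ 0.7 -0.9  0.7]
[  0.995   0.102 -17.984  27.414]
[  0.999   0.052 -19.308 -21.919]
[ 1.0000e-03 -1.0000e+00 -6.9661e+01  2.1500e+00]
```

View pics/wrist_p2.png

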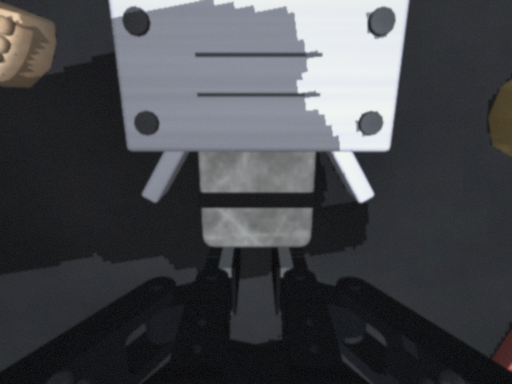

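View pics/scene_p2.png

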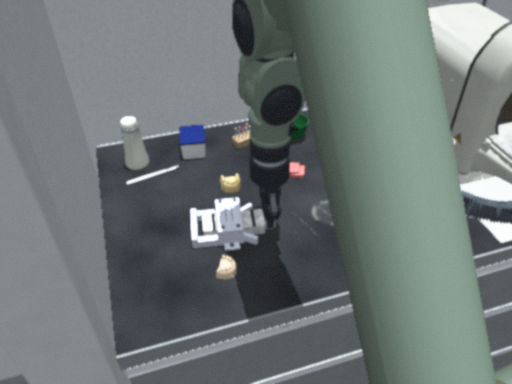

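The block is under the bridge, centred and straight between the lips, with about 12 mm left. Now a slow push that stops on force.

```bash
python3 - <<'E'
from h import *
from bench import bot
pi=np.pi
p=G+gx*-60+gy*.5
t=bot.movel([*p,5],rot=[pi,0,GY],max_speed=12,threshold=10)
s=bot.get_state(); print(t,s["t"],togauge(s["tcp_pos"]).round(1),s["tcp_pos"][2].round(1),s["contact_force"].round(1))
snap("p3","wrist")
o,px=edges("p3",[r for r in range(212,235,3)]); print(*o,sep="\n")
E
```

```text
True 15.625 [-70.8   1. ] 4.6 [-0.7  0.1 -0.8]
[ 1.0000e+00 -8.0000e-03 -4.6975e+01  2.3513e+01]
[ 1.0000e+00 -1.4000e-02 -4.6941e+01 -2.3464e+01]
[ 5.0000e-03  1.0000e+00 -5.8382e+01  2.8060e+00]
```

View pics/wrist_p3.png

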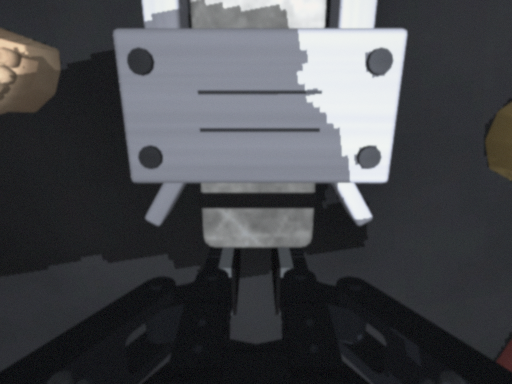

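```bash
python3 - <<'E'
from h import *
from bench import bot
pi=np.pi
p=G+gx*-60+gy*.7
t=bot.movel([*p,5],rot=[pi,0,GY],max_speed=8,threshold=18)
s=bot.get_state(); print(t,s["t"],togauge(s["tcp_pos"]).round(1),s["contact_force"].round(1))
# retreat back & up, look from the measuring pose
p=togauge(s["tcp_pos"]); q=G+gx*(p[0]-30)+gy*p[1]
bot.movel([*q,6],max_speed=60); bot.movel([*(G+gx*(-110)),300],rot=[pi,0,GY],max_speed=200)
snap("f","wrist","side","scene")
print(bot.get_state()["t"],bot.get_state()["contact_force"].round(1))
for n in("wrist",):
    im=cv2.imread("pics/wrist_f.png"); cv2.imwrite("pics/wfz.png",cv2.resize(im[0:230,120:400],None,fx=2.8,fy=2.6,interpolation=cv2.INTER_CUBIC))
im=cv2.imread("pics/scene_f.png"); cv2.imwrite("pics/sfz.png",cv2.resize(im[150:300,170:370],None,fx=4,fy=4,interpolation=cv2.INTER_CUBIC))
E
```

```text
True 16.5583 [-71.    1.7] [ 1.  -0.3  0.2]
18.975 [-0.6 -0.5 -0.3]
```

View pics/wfz.png

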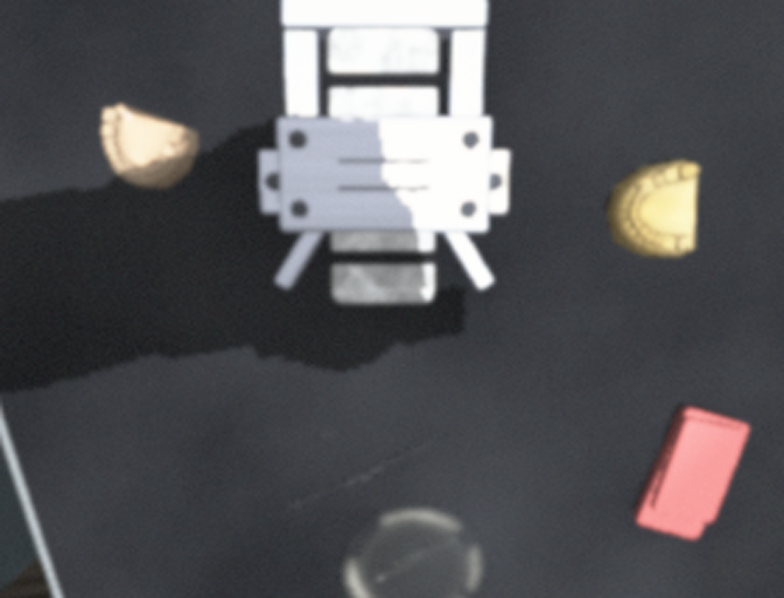

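View pics/sfz.png

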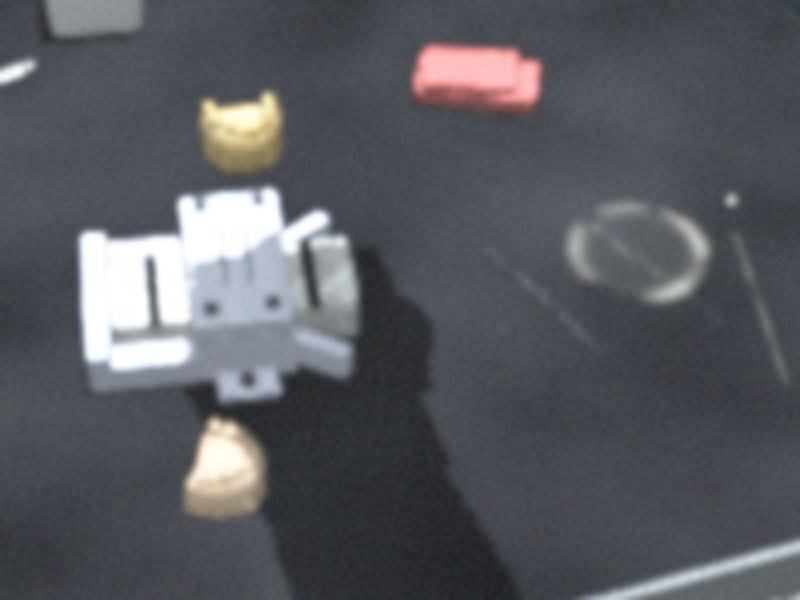

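The block's far end meets the stop (zoom row ~28), it's centred between the rails, and nothing else has visibly moved. A last numeric check:

```bash
python3 - <<'E'
from h import *
c=camf("wrist_f.npy")
Z=lambda p:np.array([[120+(x+.5)/2.8-.5,(y+.5)/2.6-.5] for x,y in p])
def g(p,z): return np.array([togauge(q) for q in onz(c,Z(p),z)])
print("screws",g([(297,140),(299,209),(470,140),(468,209)],46).mean(0).round(1))
print("bands far/near", g([(384,79),(383,258)],27).round(1), "mid",g([(384,79),(383,258)],27).mean(0).round(1))
print("sides far L,R near L,R",g([(328,100),(439,100),(331,285),(435,285)],27).round(1).tolist(),"rear",g([(383,304)],27).round(1))
def cen(f,lo,hi,box):
    h=cv2.cvtColor(cv2.imread(f),cv2.COLOR_BGR2HSV); x0,y0,x1,y1=box; m=cv2.inRange(h[y0:y1,x0:x1],lo,hi); M=cv2.moments(m,True); return round(M["m10"]/M["m00"]+x0,2),round(M["m01"]/M["m00"]+y0,2)
for n,b,lo,hi in(("brown",(215,170,245,196),(10,70,60),(35,255,255)),("pink",(212,250,240,284),(0,40,60),(25,255,255)),("wax",(268,155,310,182),(0,80,60),(179,255,255))):
    print(n,cen("pics/scene0.png",lo,hi,b),cen("pics/scene_f.png",lo,hi,b))
E
```

```text
screws [-0.5 -0.1]
bands far/near [[ 43.1  -0.3]
 [-37.5   0.1]] mid [ 2.8 -0.1]
sides far L,R near L,R [[34.2, 24.4], [34.2, -24.5], [-50.6, 24.4], [-50.6, -24.4]] rear [[-59.9   0. ]]
brown (230.24, 184.59) (230.22, 185.03)
pink (226.29, 268.45) (226.54, 268.24)
wax (289.0, 170.14) (288.18, 170.9)
```

```bash
python3 - <<'E'
from bench import bot
bot.dwell(0.3); bot.sign_off(); print(bot.get_state()["t"])
E
```

```text
the job is handed in; nothing more can be done
the job is handed in; nothing more can be done
```

The block is under the bridge with its end against the stop, and the job is handed in at about 19.3 s of the 58 s allowed. I pushed it flat with the part-closed fingers on its near end, steering out about 10 mm of offset and 2° of skew before the mouth. A slow push then stopped on force. Pressing again with a higher force limit stopped at the same place, and I backed the fingers clear.

**Block position:** the last wrist view puts its origin at x ≈ +2.8 mm and y ≈ -0.1 mm in the gauge frame (home is x = +3 mm). Its long side is within about 0.3° of the lane, and its near end is at x = -59.9 mm (nominal -59.5 mm).

**Other objects:** the two jaw models and the wax shifted by less than about 1.2 pixels in the scene view, roughly 2 mm. That is about the noise of the colour mask.

**Disagreements:**
- **Block height:** triangulated at 24–26 mm against the stated 27 mm. The block's outline fitted at 27 mm gave the right footprint, so I used 27 mm.
- **Rounded near edge:** in the close-up views the near end's rounded top edge read about 4 mm too far forward at the start. I therefore relied on the bands and the force stop for the final seating.

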